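Shut the sweet jar with the lid that fits

TASK

One open sweet jar stands on the shop counter, with three loose lids of different sizes beside it. Find the lid that fits the jar, lower it into the mouth with its two lugs through the two notches in the brass collar, and screw it clockwise until it is fully home, with its bar handle in line with the two red pips on the collar. Then let go and leave it shut.

Things in the scene. Friction and masses are not known exactly. Their poses are not given: they have to be found in the camera images.
- jar_mouth (a point): Centre of the jar's mouth at the collar's top, 120 mm up; jar 116 mm wide, fixed upright. Collar 10 mm thick, opening 76 mm wide, 106 mm across two opposite notches (60 degrees wide, middles 65 degrees counterclockwise from above of this point's +x and -x). Red pips at +x and -x. The right lid drops in, its disc on the collar, then turns clockwise to the pips, lugs under the collar; stops 3 degrees past.
- lid_pink_center (a point): Middle of the loose pink lid, 30 mm above its underside; it stands upright, z up. Disc 92 mm across, plug 38 mm, 60 mm over the lugs. All three lids: 60 mm tall; white plug below with two opposite lugs along x (14 mm wide, 4 to 9 mm above the underside); disc 22 to 28 mm above the underside; on top a bar handle.
- lid_mint_center (a point): Middle of the loose mint-green lid, 30 mm above its underside, z up; built like the pink one. Disc 112 mm across, plug 62 mm, 90 mm over the lugs. Bar handle of every lid: along x, in line with the lugs, 50 mm long, 16 mm thick, 32 mm tall, its top 30 mm above this point; best gripped 20 mm above this point. A half turn makes no difference.
- lid_cream_center (a point): Middle of the loose cream-coloured lid, 30 mm above its underside, z up; built like the pink one, same bar handle. Disc 136 mm across, plug 96 mm, 120 mm over the lugs.
Things that resemble listed ones, but are neither listed nor needed, are in the scene too. Leave any purple look-alike of the part that bears lid_mint_center alone.

How it is judged:
By the outcome, as a careful person would: the job done as asked, in the order asked, and still so for the second after the job is handed in, with the robot touching nothing.
It also fails if it takes over 38 s, if anything falls off the work surface, if the arm or the gripper's body presses on something with over 40 N, if the wrist force passes 120 N, or if a joint passes its speed limit or range.

ROBOT

A 7-joint arm with a two-finger parallel gripper is mounted at the origin on the work surface. World frame = base frame: x ahead of the robot, y to its left, z up, the work surface at z = 0. Lengths are in m, angles in rad, forces in N, time in s.
With the tool pointing down it reaches from about 0.425 to 0.875 m from the base axis. Payload 8.4 kg.
Tool frame: the origin (TCP) lies midway between the tips of the shut fingers; the grasp point (between the pads) lies 19 mm behind it; z points along the fingers, y is the direction in which the jaws open and shut (so a half turn about z gives the same grasp; the last joint's range is limited). The gripper opens to 87 mm and grips with 3 to 60 N. Pads are 19 mm wide; open, the fingers measure 117 mm over their backs; the gripper's body (75 mm by 190 mm) begins 51 mm behind the grasp point.
Start: joints at [1.208, 0.333, 0.04, 1.465, -0.013, 1.343, -0.059], TCP at [0.169, -0.627, 0.223] pointing down, gripper open.
Joint ranges: [-2.58, 2.58], [-0.38, 2.09], [-1.3, 1.39], [0.25, 2.4], [-1.5, 4.64], [0.08, 2.09], [-2.65, 2.65]. Speed limits (rad/s): [2.22, 2.22, 2.79, 2.79, 3.14, 3.14, 3.14].

INTERFACE

Orientations are given as a 3x3 rotation matrix whose columns are the frame's x, y, z axes.
In Python, from workcell import bot, kin, get_state, cams, ticket gives the robot as it stands. The module is installed in compiled form; this text tells all that it offers. Calls block until the motion is done:
- bot.move_to(position, orientation): joint-space move of the TCP to a pose.
- bot.movel(position, rotation=None, rate=0.15, contact_N=None): straight line of the TCP; rotation=None keeps the orientation; rate is the mean speed in m/s. With contact_N (N) it stops when the force on the tool has changed by that much, and returns True; else False.
- bot.move_j(angles): joint-space move.
- bot.grip(opening, squeeze=None): opening from 0.0 (shut) to 1.0 (fully open); squeeze is the grip in N (None keeps the last); returns when the fingers have stopped.
- bot.dwell(seconds).
- kin.ik(position, orientation): joint angles nearest the present ones, or None.
- get_state(): the state.
- cams.read_camera(name): name is "scene" or "top"; returns a dict with "frame" (400x640x3 uint8, red, green, blue), "fx", "fy", "cx", "cy" (pixels), "xyz" and "attitude" of the camera in the world. Camera axes: x right, y down, z forward; pixel columns grow to the right and rows downward; lengths in m; the calibration is good to about 2 mm. A picture is of the moment at which its call begins. There is no depth.
A pose or a line that the arm cannot do raises bot.IKError and nothing moves.
- ticket.sign_off(): hands the job in, once; it reports no verdict.
The state is a dict: "clock": time; "qpos": joint angles; "joint_vel": joint speeds; "joint_torque": joint torques, N m; "tool_pos": TCP position; "orientation": TCP orientation; "contact_force": force on the tool from outside, world axes, zero at the start; "moment": the same for the moment, N m; "width": opening from 0.0 (shut) to 1.0 (fully open).
Only numpy, scipy, OpenCV 4.12 (cv2) and the standard library are available. Lean on these libraries where they do the work, as an engineer would, in place of code of your own. Each camera call takes 0.05 s, during which the arm holds its last target.

## Working session

There is one attempt and no reset: what is moved stays moved. The work goes in short steps, each a Python script; the robot and the scene stay as the last script left them, time stands still between calls to the robot, and variables do not carry over. Pictures are saved under pics/ and viewed, and the job is handed in when it is done.

```bash
mkdir -p pics; python3 - <<'E'
from workcell import bot,kin,get_state,cams,ticket
import cv2,numpy as np
for n in("scene","top"):
    c=cams.read_camera(n); cv2.imwrite(f"pics/{n}0.png",c["frame"][:,:,::-1])
    print(n,{k:np.round(v,4).tolist() for k,v in c.items() if k!="frame"})
s=get_state();print(s["clock"],s["tool_pos"],s["orientation"],s["width"])
E
```

```text
scene {'fx': 370.6635, 'fy': 370.6635, 'cx': 314.0918, 'cy': 199.826, 'xyz': [0.7512, -0.3278, 0.7723], 'attitude': [[0.8266, 0.4667, -0.3146], [0.5627, -0.6759, 0.476], [0.0095, -0.5705, -0.8213]]}
top {'fx': 370.4172, 'fy': 370.4172, 'cx': 322.7516, 'cy': 193.1692, 'xyz': [0.3404, 0.0388, 1.1799], 'attitude': [[-0.0034, -0.9912, 0.1327], [-1.0, 0.0039, 0.0033], [-0.0038, -0.1326, -0.9912]]}
0.1 [ 0.16937841 -0.62711334  0.22176558] [[ 9.65396070e-01  2.60787708e-01 -4.46600331e-04]
 [ 2.60788078e-01 -9.65395138e-01  1.34420769e-03]
 [-8.05929454e-05 -1.41416086e-03 -9.99998997e-01]] 0.9957606989635277
```

View pics/scene0.png

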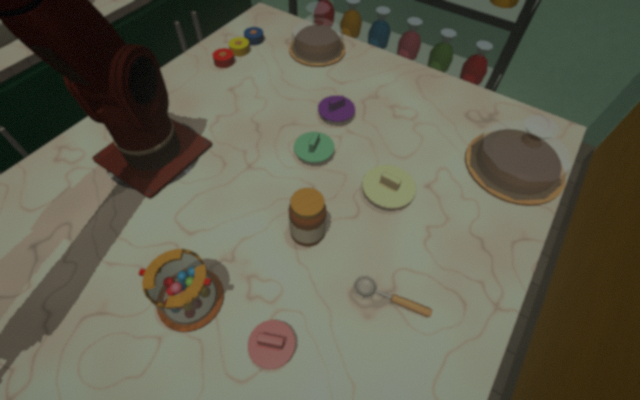

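View pics/top0.png

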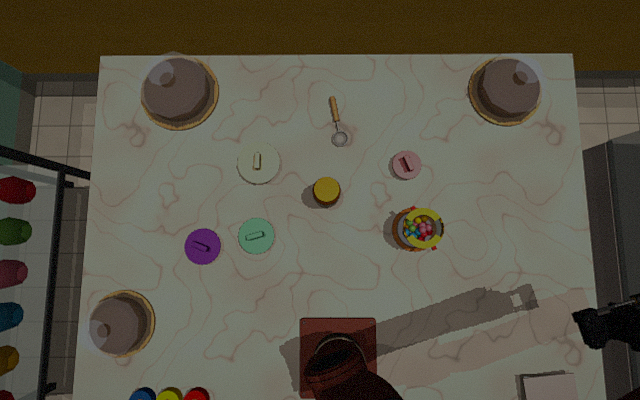

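The top view shows the jar at about (422,228), mint lid at (256,236), purple look-alike at (203,246), pink at (406,165) and cream at (258,163). In the scene view the jar is near (180,285) and mint near (315,148). Mint is the one that fits: its 62 mm plug and 90 mm over the lugs go through the 76/106 mm opening. I'll zoom in next.

```bash
python3 - <<'E'
import cv2,numpy as np
s=cv2.imread("pics/scene0.png");t=cv2.imread("pics/top0.png")
f=lambda im,x,y,w,h:cv2.resize(im[y:y+h,x:x+w],(400,300),interpolation=cv2.INTER_NEAREST)
o=np.vstack([np.hstack([f(s,130,240,100,75),f(t,377,190,100,75)]),np.hstack([f(s,275,115,80,60),f(t,217,206,80,60)])])
cv2.imwrite("pics/z0.png",np.clip(o*1.5,0,255).astype(np.uint8))
E
```

```text
(no output)
```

View pics/z0.png

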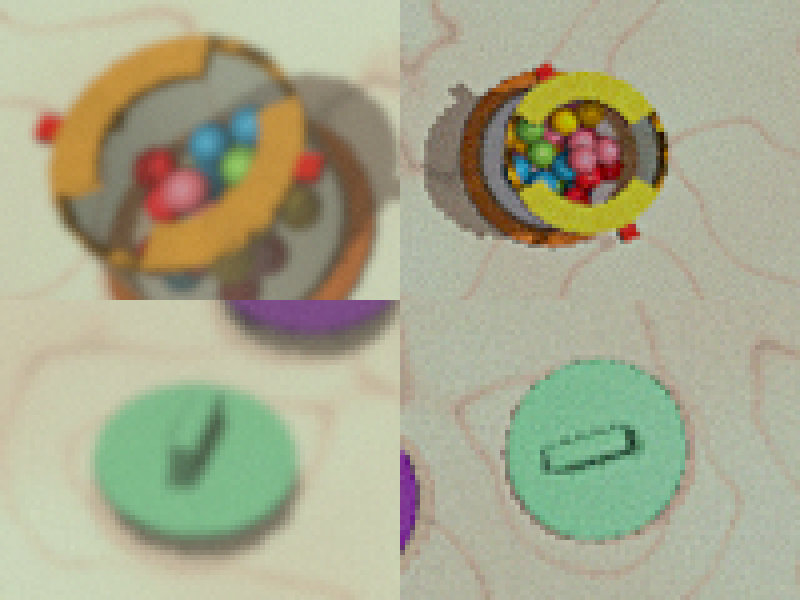

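```bash
cat > h.py <<'E'
from workcell import bot,kin,get_state,cams,ticket
import cv2,numpy as np
def ray(c,uv):
    uv=np.atleast_2d(uv); d=np.c_[(uv[:,0]-c["cx"])/c["fx"],(uv[:,1]-c["cy"])/c["fy"],np.ones(len(uv))]
    return np.array(c["xyz"]),d@np.array(c["attitude"]).T
def plane(c,uv,z):
    o,d=ray(c,uv); return o+d*((z-o[2])/d[:,2])[:,None]
def tri(c1,u1,c2,u2):
    (o1,d1),(o2,d2)=ray(c1,u1),ray(c2,u2); d1,d2=d1[0],d2[0]
    k=np.linalg.lstsq(np.c_[d1,-d2],o2-o1,rcond=None)[0]
    a,b=o1+k[0]*d1,o2+k[1]*d2; return (a+b)/2,np.linalg.norm(a-b)
def circ(P):
    A=np.c_[2*P[:,:2],np.ones(len(P))]; s=np.linalg.lstsq(A,(P[:,:2]**2).sum(1),rcond=None)[0]
    r=np.sqrt(s[2]+s[0]**2+s[1]**2); return s[:2],r,np.std(np.hypot(*(P[:,:2]-s[:2]).T)-r)
def hsv(c): return cv2.cvtColor(cv2.medianBlur(c["frame"],3),cv2.COLOR_RGB2HSV)
def blobs(m,a=5):
    n,l,st,ce=cv2.connectedComponentsWithStats(m.astype(np.uint8)); return [(st[i],ce[i],l==i) for i in range(1,n) if st[i,4]>=a]
E
python3 - <<'E'
from h import *
C={n:cams.read_camera(n) for n in("scene","top")}
box={"scene":((130,240,100,75),(285,125,60,45)),"top":((377,190,100,75),(230,212,55,52))}
def inb(m,b):
    o=np.zeros(m.shape,bool);x,y,w,h=b;o[y:y+h,x:x+w]=m[y:y+h,x:x+w];return o
for n,c in C.items():
    H=hsv(c);h,s,v=[H[...,i].astype(int) for i in range(3)]
    red=inb(((h<6)|(h>174))&(s>150)&(v>80),box[n][0])
    for st,ce,_ in blobs(red): print(n,"red",st.tolist(),ce.round(2))
    ye=inb((h>=12)&(h<36)&(s>130)&(v>90),box[n][0])
    P=[];
    for st,ce,m in blobs(ye,60):
        print(n,"collar",st.tolist(),ce.round(1),plane(c,ce,.12).round(4))
    gr=inb((h>55)&(h<90)&(s>50),box[n][1])
    bb=max(blobs(gr,100),key=lambda b:b[0][4]); 
    ct=max(cv2.findContours(bb[2].astype(np.uint8),cv2.RETR_EXTERNAL,cv2.CHAIN_APPROX_NONE)[0],key=len)
    hull=cv2.convexHull(ct)[:,0].astype(float)
    Q=plane(c,hull,.026);print(n,"mint",bb[0].tolist(),[np.round(x,4) for x in circ(Q)])
    # handle dark
    x,y,w,hh=bb[0][:4]; cen=np.array([x+w/2,y+hh/2]); Y,X=np.mgrid[:400,:640]
    near=(np.hypot((X-cen[0])/w,(Y-cen[1])/hh)<.4)
    med=np.median(v[near&bb[2]]); dk=near&(v<med*.8); print("dark",dk.sum(),med)
    yx=np.argwhere(dk)[:,::-1].astype(np.float32); print(cv2.minAreaRect(yx))
    R=plane(c,cv2.boxPoints(cv2.minAreaRect(yx)),.055);print(R.round(4).tolist())
E
```

```text
scene red [140, 270, 4, 4, 13] [141.38 271.62]
scene red [164, 278, 10, 17, 98] [168.66 285.32]
scene red [204, 279, 6, 6, 30] [206.8  281.57]
scene collar [143, 250, 40, 41, 543] [158.2 267.1] [[ 0.3455 -0.2459  0.12  ]]
scene collar [165, 264, 41, 44, 671] [188.2 289.9] [[ 0.4248 -0.2462  0.12  ]]
scene collar [208, 296, 15, 19, 98] [216.1 306.8] [[ 0.4882 -0.2406  0.12  ]]
scene mint [294, 132, 40, 31, 954] [array([0.3644, 0.251 ]), np.float64(0.0549), np.float64(0.0006)]
dark 78 124.0
((314.8413391113281, 144.30343627929688), (6.477548122406006, 16.443004608154297), 41.633541107177734)
[[0.369, 0.2125, 0.055], [0.3677, 0.2656, 0.055], [0.387, 0.2598, 0.055], [0.3879, 0.2074, 0.055]]
top red [411, 206, 4, 4, 10] [412.7 207.7]
top red [419, 230, 13, 10, 53] [424.64 234.45]
top red [432, 246, 4, 4, 10] [433.7 247.7]
top collar [400, 208, 43, 16, 319] [420.5 213.9] [[ 0.4212 -0.2373  0.12  ]]
top collar [407, 235, 36, 16, 290] [423.7 242.3] [[ 0.3405 -0.2433  0.12  ]]
top mint [238, 218, 36, 36, 1027] [array([0.3637, 0.2514]), np.float64(0.0556), np.float64(0.0005)]
dark 33 124.0
((254.5079803466797, 236.5270538330078), (4.45822811126709, 19.638774871826172), 73.61045837402344)
[[0.3579, 0.2793, 0.055], [0.3743, 0.2227, 0.055], [0.3614, 0.2187, 0.055], [0.3451, 0.2752, 0.055]]
```

```bash
python3 - <<'E'
from h import *
C={n:cams.read_camera(n) for n in("scene","top")};S,T=C["scene"],C["top"]
def cent(c,u,r=5):   # weighted redness centroid
    f=c["frame"].astype(float); x0,y0=np.round(u).astype(int); w=f[y0-r:y0+r+1,x0-r:x0+r+1]; k=np.clip(w[...,0]-2.2*np.maximum(w[...,1],w[...,2]),0,None)
    yy,xx=np.mgrid[-r:r+1,-r:r+1]; return np.array([x0+(k*xx).sum()/k.sum(),y0+(k*yy).sum()/k.sum()])
pr=[(np.array([206.8,281.6]),np.array([412.7,207.7])),(np.array([141.4,271.6]),np.array([433.7,247.7]))]
P=[]
for a,b in pr:
    a,b=cent(S,a),cent(T,b);p,e=tri(S,a,T,b);P.append(p);print(a.round(2),b.round(2),p.round(4),round(e,4),plane(S,a,.118).round(4),plane(T,b,.118).round(4))
d=P[0]-P[1];print("mid",(P[0]+P[1])/2,"sep",np.hypot(*d[:2]),"ang",np.degrees(np.arctan2(d[1],d[0])))
for c in(T,S):
    q=[plane(c,cent(c,p[0] if c is S else p[1]),.118)[0] for p in pr];d=q[0]-q[1];print("plane mid",(q[0]+q[1])/2,np.hypot(*d[:2]),np.degrees(np.arctan2(d[1],d[0])))
# collar outer circle (top)
for n,c in C.items():
    H=hsv(c);h,s,v=[H[...,i].astype(int) for i in range(3)]
    m=((h>=12)&(h<36)&(s>130)&(v>90)).astype(np.uint8); Y,X=np.mgrid[:400,:640]
    o,d_=ray(c,np.c_[X.ravel(),Y.ravel()]); Q=(o+d_*((.12-o[2])/d_[:,2])[:,None]).reshape(400,640,3)
    c0=((P[0]+P[1])/2)[:2]; rr=np.hypot(*(Q[...,:2]-c0).transpose(2,0,1)); th=np.arctan2(Q[...,1]-c0[1],Q[...,0]-c0[0])
    print(n,"collar r range",np.percentile(rr[(m>0)&(rr<.08)],[1,50,99]).round(4))
    hh=np.histogram(np.degrees(th[(m>0)&(rr>.041)&(rr<.052)]),bins=36,range=(-180,180))[0];print(hh.tolist())
# mint handle, top, upscaled
im=cv2.resize(T["frame"][212:262,230:285],None,fx=10,fy=10,interpolation=cv2.INTER_CUBIC)
g=im.max(2).astype(int)
yx=[]
for x in range(195,330,10):
    col=T["frame"][:, :].max(2)[228:246,int(round(230+x/10))].astype(float); w=np.clip(105-col,0,None); i=np.arange(228,246)
    print(int(round(230+x/10)),col.astype(int).tolist())
E
```

```text
[206.63 281.37] [412.73 207.55] [ 0.44   -0.2154  0.119 ] 0.0013 [[ 0.44   -0.2147  0.118 ]] [[ 0.4397 -0.2162  0.118 ]]
[141.5  271.66] [433.69 247.57] [ 0.326  -0.2705  0.1194] 0.0012 [[ 0.3255 -0.2699  0.118 ]] [[ 0.3257 -0.2715  0.118 ]]
mid [ 0.38302936 -0.24294084  0.11919512] sep 0.12658045392313025 ang 25.79202908756846
plane mid [ 0.38272392 -0.24381691  0.118     ] 0.12670382988385764 25.86253599862316
plane mid [ 0.38275095 -0.2422905   0.118     ] 0.12704895329200683 25.716738021097832
scene collar r range [0.036  0.0492 0.0774]
[22, 24, 24, 24, 26, 25, 13, 0, 0, 0, 0, 2, 26, 26, 28, 25, 26, 27, 24, 28, 23, 24, 25, 23, 1, 0, 0, 0, 0, 5, 20, 23, 20, 22, 23, 23]
top collar r range [0.0214 0.05   0.0761]
[12, 10, 12, 13, 9, 11, 2, 0, 0, 0, 0, 0, 11, 11, 9, 11, 11, 9, 10, 11, 11, 10, 10, 11, 3, 1, 3, 0, 0, 0, 8, 11, 12, 11, 10, 12]
250 [123, 122, 126, 124, 123, 111, 93, 126, 124, 126, 119, 72, 95, 129, 123, 123, 121, 124]
250 [123, 122, 126, 124, 123, 111, 93, 126, 124, 126, 119, 72, 95, 129, 123, 123, 121, 124]
252 [128, 122, 122, 126, 111, 93, 117, 125, 126, 123, 95, 57, 11
[... 341 characters left out ...]
25, 128, 121, 99, 73, 116, 126, 124, 120, 120, 125, 123]
256 [122, 122, 123, 111, 93, 122, 125, 128, 121, 99, 73, 116, 126, 124, 120, 120, 125, 123]
258 [126, 123, 125, 118, 108, 125, 128, 123, 109, 54, 114, 122, 127, 124, 124, 124, 123, 123]
258 [126, 123, 125, 118, 108, 125, 128, 123, 109, 54, 114, 122, 127, 124, 124, 124, 123, 123]
260 [122, 126, 119, 108, 128, 125, 125, 128, 89, 85, 131, 124, 121, 125, 123, 123, 125, 127]
260 [122, 126, 119, 108, 128, 125, 125, 128, 89, 85, 131, 124, 121, 125, 123, 123, 125, 127]
262 [125, 126, 122, 83, 55, 62, 83, 77, 58, 112, 128, 128, 124, 120, 126, 121, 123, 123]
262 [125, 126, 122, 83, 55, 62, 83, 77, 58, 112, 128, 128, 124, 120, 126, 121, 123, 123]
```

```bash
cat >> h.py <<'E'
MINT=np.array([.364,.251]);AM=-74.;JAR=np.array([.383,-.243]);AP=25.8
def R(a):
    a=np.radians(a);c,s=np.cos(a),np.sin(a);return np.array([[c,s,0],[s,-c,0],[0,0,-1.]])
E
python3 - <<'E'
from h import *
print(get_state()["clock"])
def go(p,z,a):
    q=kin.ik([*p,z],R(a)); return None if q is None else np.round(q,2).tolist()
for k in(0,180):
    print(k)
    print(go(MINT,.22,AM+k),go(MINT,.031,AM+k))
    for a in(90.8,58,25.8,22.8):print(a,go(JAR,.24,a+180+k),go(JAR,.129,a+180+k))
E
```

```text
0.3
0
[-1.56, -0.19, 0.78, 1.97, 0.14, 1.31, 2.59] [0.3, 0.28, -1.09, 2.12, 0.32, 0.91, 2.46]
90.8 [0.7, -0.07, -0.22, 1.88, -0.02, 1.33, -2.64] None
58 None None
25.8 [-0.59, -0.24, 0.94, 1.93, 0.19, 1.36, 2.31] [1.56, 0.11, -1.12, 2.0, 0.11, 1.1, 2.41]
22.8 [-0.59, -0.24, 0.94, 1.93, 0.19, 1.36, 2.26] [1.56, 0.11, -1.12, 2.0, 0.11, 1.1, 2.36]
180
[0.74, -0.15, -1.3, 1.9, -0.15, 1.29, -0.23] [0.15, 0.22, -0.91, 2.12, 0.23, 0.89, -0.61]
90.8 [0.89, -0.06, -0.41, 1.87, -0.02, 1.33, 0.51] [0.87, 0.03, -0.4, 2.02, 0.01, 1.09, 0.47]
58 [0.83, -0.06, -0.34, 1.87, -0.02, 1.33, -0.07] [0.82, 0.03, -0.36, 2.03, 0.01, 1.09, -0.1]
25.8 [0.77, -0.06, -0.28, 1.88, -0.02, 1.33, -0.63] [0.77, 0.03, -0.31, 2.03, 0.01, 1.09, -0.66]
22.8 [0.76, -0.06, -0.28, 1.88, -0.02, 1.33, -0.69] [0.77, 0.03, -0.3, 2.03, 0.01, 1.09, -0.71]
```

```bash
python3 - <<'E'
from h import *
bot.move_j([-0.28,-.07,-.41,1.9,-.02,1.33,-.4])
s=get_state();print(s["clock"],s["tool_pos"])
print(kin.ik([*MINT,.15],R(106)),kin.ik([*MINT,.031],R(106)))
bot.move_to([*MINT,.12],R(106))
s=get_state();print(s["clock"],s["tool_pos"],s["qpos"].round(2) if hasattr(s["qpos"],'round') else s["qpos"])
for n in("scene","top"):
    c=cams.read_camera(n); cv2.imwrite(f"pics/{n}1.png",np.clip(c["frame"][:,:,::-1]*1.5,0,255).astype(np.uint8))
E
python3 -c "
import cv2,numpy as np
s=cv2.imread('pics/scene1.png');t=cv2.imread('pics/top1.png')
f=lambda im,x,y,w,h:cv2.resize(im[y:y+h,x:x+w],(400,300))
cv2.imwrite('pics/z1.png',np.hstack([f(s,255,85,120,90),f(t,200,180,120,90)]))"
```

```text
3.4417 [0.36048807 0.24941938 0.23011126]
[-0.28104946 -0.01559021 -0.41526738  2.02091864 -0.00693805  1.13494859
 -0.41409016] [-0.2987937   0.14680178 -0.42625179  2.14031581  0.07927694  0.86899814
 -0.49297925]
3.9583 [0.36435927 0.25107534 0.12077473] [-0.28  0.02 -0.42  2.05  0.01  1.07 -0.43]
```

View pics/z1.png

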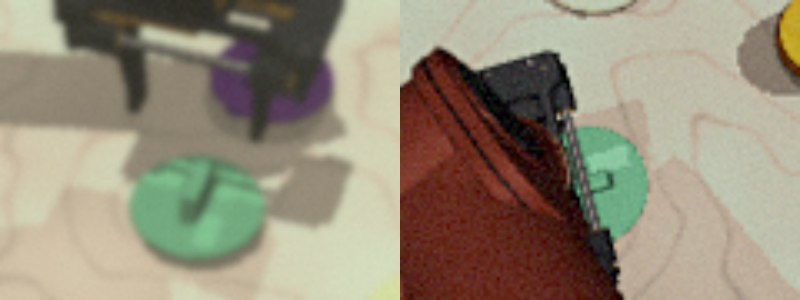

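The gripper is above the mint lid, jaws straddling the bar handle (scene crop about (197,190)), with the purple lid clear behind. I'll descend and grip.

```bash
python3 - <<'E'
from h import *
print(bot.movel([*MINT,.0325],rate=.08,contact_N=8))
s=get_state();print(s["clock"],s["tool_pos"],s["contact_force"])
bot.grip(0.0,40)
s=get_state();print(s["clock"],s["width"]*87,s["contact_force"],s["moment"])
bot.movel([*MINT,.12],rate=.12)
s=get_state();print(s["clock"],s["width"]*87,s["tool_pos"],s["contact_force"],s["moment"])
for n in("scene","top"):
    c=cams.read_camera(n); cv2.imwrite(f"pics/{n}2.png",np.clip(c["frame"][:,:,::-1]*1.5,0,255).astype(np.uint8))
E
python3 -c "
import cv2,numpy as np
s=cv2.imread('pics/scene2.png');t=cv2.imread('pics/top2.png')
f=lambda im,x,y,w,h:cv2.resize(im[y:y+h,x:x+w],(400,300))
cv2.imwrite('pics/z2.png',np.hstack([f(s,255,85,120,90),f(t,200,180,120,90)]))"
```

```text
False
5.3 [0.3643469  0.25127039 0.03296607] [ 0.44871954  0.17287233 -0.92080233]
6.4417 15.998644006132864 [-0.89407265 -1.1661154  -1.06395364] [ 0.00523313 -0.1730535   0.02851033]
7.325 15.667825340919345 [0.36360491 0.2506532  0.11931664] [-0.77634864  0.13103063 -2.04074633] [ 0.01954209 -0.08883056  0.03641464]
```

View pics/z2.png

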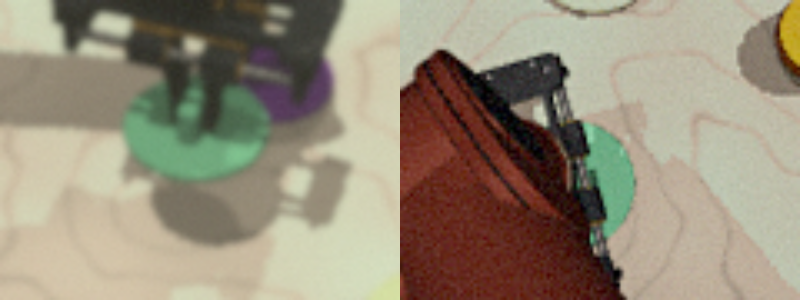

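The lid is held: 16 mm between the pads, and its shadow is clear of the table. Next I'll carry it over the jar.

```bash
python3 - <<'E'
from h import *
bot.movel([*MINT,.22],rate=.2)
bot.move_to([*JAR,.20],R(90.8))
s=get_state();print(s["clock"],s["width"]*87,s["tool_pos"],s["qpos"],s["contact_force"])
for n in("scene","top"):
    c=cams.read_camera(n); cv2.imwrite(f"pics/{n}3.png",np.clip(c["frame"][:,:,::-1]*1.5,0,255).astype(np.uint8))
    H=hsv(c);h,sa,v=[H[...,i].astype(int) for i in range(3)]
    m=((h>55)&(h<90)&(sa>50));b=max(blobs(m,30),key=lambda b:b[0][4])
    ct=max(cv2.findContours(b[2].astype(np.uint8),cv2.RETR_EXTERNAL,cv2.CHAIN_APPROX_NONE)[0],key=len)
    Q=plane(c,cv2.convexHull(ct)[:,0].astype(float),s["tool_pos"][2]-.033+.026);print(n,b[0],circ(Q))
E
python3 -c "
import cv2,numpy as np
s=cv2.imread('pics/scene3.png');t=cv2.imread('pics/top3.png')
f=lambda im,x,y,w,h:cv2.resize(im[y:y+h,x:x+w],(400,300))
cv2.imwrite('pics/z3.png',np.hstack([f(s,110,210,120,90),f(t,370,180,120,90)]))"
```

```text
9.875 15.346945905374058 [ 0.38364535 -0.24192603  0.19996272] [ 0.17836895 -0.06839771  0.27546479  1.96202951  0.01941412  1.2454852
  0.46297514] [ 0.18258295  0.14209732 -1.27004595]
scene [  506     0   134   144 13339] (array([0.92265598, 0.8196907 ]), np.float64(0.29150710895744414), np.float64(0.06410911183484341))
top [   0   61   22   89 1418] (array([0.71516256, 0.98836367]), np.float64(0.1360014218662529), np.float64(0.011114932428629338))
```

View pics/z3.png

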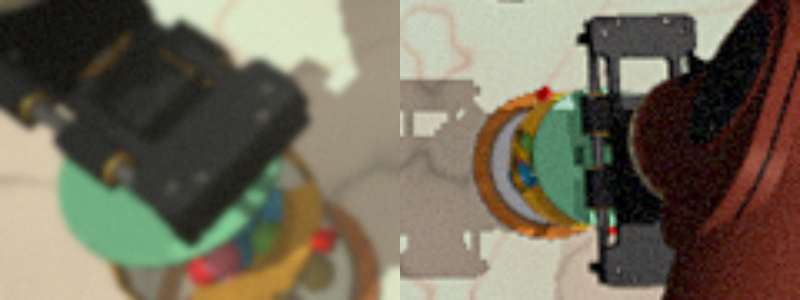

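The lid is over the mouth, roughly concentric: scene crop rim on the left (60–150,180–260), top crop (540–600,100–220). I'll measure its actual centre from the visible rim.

```bash
python3 - <<'E'
from h import *
from scipy.optimize import least_squares
s=get_state();print(s["tool_pos"],s["clock"]); ox=s["orientation"];print(np.degrees(np.arctan2(ox[1][0],ox[0][0])))
for n,(x,y,w,hh) in {"scene":(110,230,100,70),"top":(395,190,50,70)}.items():
    c=cams.read_camera(n)
    H=hsv(c);h,sa,v=[H[...,i].astype(int) for i in range(3)]
    m=np.zeros((400,640),np.uint8);m[y:y+hh,x:x+w]=((h>55)&(h<90)&(sa>50)&(v>60))[y:y+hh,x:x+w]
    b=max(blobs(m,30),key=lambda b:b[0][4])
    ct=max(cv2.findContours(b[2].astype(np.uint8),cv2.RETR_EXTERNAL,cv2.CHAIN_APPROX_NONE)[0],key=len)[:,0]
    # keep rim points: no dark gripper nearby
    dark=cv2.dilate((c["frame"].max(2)<45).astype(np.uint8),np.ones((5,5)))
    k=np.array([p for p in ct if not dark[p[1],p[0]]],float)
    Q=plane(c,k,s["tool_pos"][2]-.033+.026)[:,:2]
    f=lambda p:np.hypot(*(Q-p[:2]).T)-.0556
    r=least_squares(f,s["tool_pos"][:2],loss="soft_l1",f_scale=.001)
    print(n,b[0],len(k),r.x.round(4),np.median(np.abs(f(r.x))))
E
```

```text
[ 0.38359527 -0.24206897  0.20000135] 9.975
90.91709705185934
scene [128 257  66  33 929] 94 [ 0.3826 -0.2398] 0.0005291665118990554
top [410 206  19  42 420] 39 [ 0.3817 -0.2461] 0.001192873018077363
```

```bash
python3 - <<'E'
from h import *
print(bot.movel([*JAR,.15],R(90.8),rate=.1,contact_N=10))
s=get_state();print(s["clock"],s["tool_pos"],s["contact_force"])
print(bot.movel([*JAR,.127],R(90.8),rate=.03,contact_N=5))
s=get_state();print(s["clock"],s["tool_pos"],s["contact_force"],s["moment"])
for n in("scene","top"):
    c=cams.read_camera(n); cv2.imwrite(f"pics/{n}4.png",np.clip(c["frame"][:,:,::-1]*1.5,0,255).astype(np.uint8))
E
python3 -c "
import cv2,numpy as np
s=cv2.imread('pics/scene4.png');t=cv2.imread('pics/top4.png')
f=lambda im,x,y,w,h:cv2.resize(im[y:y+h,x:x+w],(400,300))
cv2.imwrite('pics/z4.png',np.hstack([f(s,110,230,120,90),f(t,370,180,120,90)]))"
```

```text
False
10.725 [ 0.38320374 -0.24310986  0.15034789] [-0.22564651 -0.05603815 -1.13168163]
True
11.3583 [ 0.38285049 -0.2428503   0.13020525] [-0.41831835  0.11634156  4.57334581] [0.04589348 0.10803999 0.00452451]
```

View pics/z4.png

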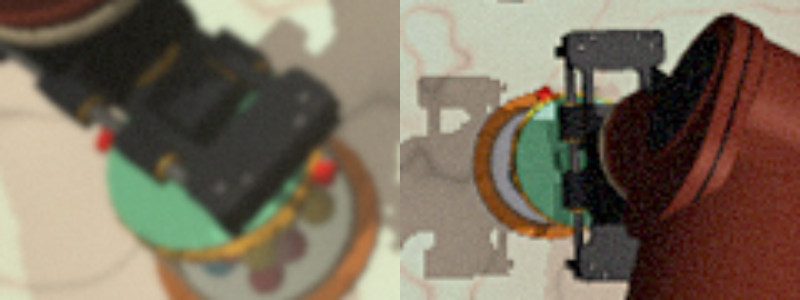

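Contact came at TCP z = 0.130, against 0.131 expected for the disc resting on the collar, so the lid has dropped in through the notches. Now I'll turn it clockwise in steps and watch force and moment.

```bash
python3 - <<'E'
from h import *
p=[*JAR,.131]
for a in(75,58,42,AP):
    bot.move_to(p,R(a)); s=get_state();o=s["orientation"]
    print(a,round(s["clock"],2),s["tool_pos"].round(4),np.degrees(np.arctan2(o[1][0],o[0][0])).round(2),s["contact_force"].round(1),s["moment"].round(2),round(s["width"]*87,2))
    if abs(s["moment"][2])>2 or np.linalg.norm(s["contact_force"])>25: break
for n in("scene","top"):
    c=cams.read_camera(n); cv2.imwrite(f"pics/{n}5.png",np.clip(c["frame"][:,:,::-1]*1.5,0,255).astype(np.uint8))
E
python3 -c "
import cv2,numpy as np
s=cv2.imread('pics/scene5.png');t=cv2.imread('pics/top5.png')
f=lambda im,x,y,w,h:cv2.resize(im[y:y+h,x:x+w],(400,300))
cv2.imwrite('pics/z5.png',np.hstack([f(s,110,230,120,90),f(t,370,180,120,90)]))"
```

```text
75 11.82 [ 0.3827 -0.2429  0.1306] 75.26 [-0.6  0.1 -1.2] [-0.02 -0.06  0.01] 15.71
58 12.21 [ 0.3829 -0.243   0.1308] 58.4 [-0.5  0.1 -0.3] [-0.   -0.03  0.01] 15.58
42 12.58 [ 0.3829 -0.243   0.1309] 42.44 [ 0.4  0.  -1.5] [-0.02 -0.03  0.01] 15.77
25.8 12.96 [ 0.383 -0.243  0.131] 26.26 [ 1.3 -0.1 -2. ] [ 0.01  0.01 -0.01] 16.1
```

View pics/z5.png

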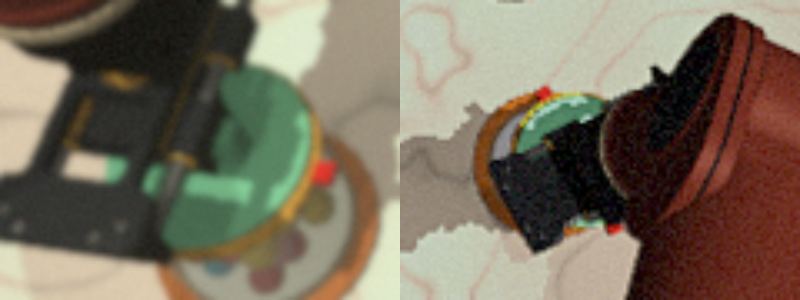

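Turned freely to 25.8°. I'll feel for the stop (3° past the pips) as an independent angle check.

```bash
python3 - <<'E'
from h import *
def ang(s): o=s["orientation"];return np.degrees(np.arctan2(o[1][0],o[0][0]))
p=[*JAR,.131]
s=get_state();print(ang(s));m0=s["moment"][2]
for a in(24.8,23.8,23.,22.2,21.4,20.6,19.8):
    bot.move_to(p,R(a));bot.dwell(.25);s=get_state()
    print(a,round(s["clock"],2),ang(s).round(2),s["contact_force"].round(1),s["moment"].round(3))
    if abs(s["moment"][2]-m0)>.3: break
E
```

```text
26.14643966368255
24.8 13.56 24.83 [-0.7 -0.7 -1. ] [ 0.003  0.031 -0.014]
23.8 14.06 23.81 [-0.3  0.6 -1.5] [-0.007  0.016  0.034]
23.0 14.56 23.0 [ 0.8  0.5 -2.1] [-0.027 -0.018 -0.008]
22.2 15.06 22.2 [ 0.1 -2.4 -1.7] [-0.45  -0.054  0.099]
21.4 15.56 21.41 [ 0.7 -3.  -2.6] [-0.807 -0.212  0.51 ]
```

The stop is felt from about 22.3°, so the pips lie near 25.3° by touch and 25.8° by camera. I'll set 25.5°, do a gentle pull test, then reseat and release.

```bash
python3 - <<'E'
from h import *
def ang(s): o=s["orientation"];return np.degrees(np.arctan2(o[1][0],o[0][0]))
def pr(t):
    s=get_state();print(t,round(s["clock"],2),s["tool_pos"].round(4),ang(s).round(2),s["contact_force"].round(1),s["moment"].round(2))
A=25.5
bot.move_to([*JAR,.131],R(A));bot.dwell(.2);pr("back")
print(bot.movel([*JAR,.138],R(A),rate=.02,contact_N=7));pr("pull")
print(bot.movel([*JAR,.127],R(A),rate=.02,contact_N=4));pr("seat")
s=get_state()
bot.move_to([*JAR,.1305],R(A));bot.dwell(.3);pr("hold")
bot.grip(0.5);pr("open")
bot.movel([*JAR,.23],rate=.12);pr("up")
q=np.array(get_state()["qpos"]);q[0]+=.7 ;bot.move_j(q);pr("away")
for n in("scene","top"):
    c=cams.read_camera(n); cv2.imwrite(f"pics/{n}6r.png",c["frame"][:,:,::-1]);cv2.imwrite(f"pics/{n}6.png",np.clip(c["frame"][:,:,::-1]*1.5,0,255).astype(np.uint8))
E
python3 -c "
import cv2,numpy as np
s=cv2.imread('pics/scene6.png');t=cv2.imread('pics/top6.png')
f=lambda im,x,y,w,h:cv2.resize(im[y:y+h,x:x+w],(400,300))
cv2.imwrite('pics/z6.png',np.hstack([f(s,125,230,100,75),f(t,377,190,100,75)]))"
```

```text
back 16.01 [ 0.383  -0.2428  0.131 ] 25.42 [-0.2  0.7 -1.8] [-0.05 -0.02 -0.01]
True
pull 16.27 [ 0.3822 -0.2425  0.1328] 25.47 [ 0.6  0.2 -1.4] [ 0.03 -0.06 -0.02]
True
seat 16.51 [ 0.3825 -0.2428  0.1302] 25.48 [0.3 0.2 4.6] [0.1  0.11 0.01]
hold 17.06 [ 0.3829 -0.243   0.1304] 25.5 [-0.5  0.5 -1.1] [-0.01 -0.02  0.05]
open 17.84 [ 0.383  -0.243   0.1305] 25.5 [ 0.4 -0.7 -0.1] [-0.04 -0.08 -0.01]
up 18.82 [ 0.3826 -0.2428  0.2292] 25.51 [-0.9 -0.2  0.2] [-0.03  0.05 -0.02]
away 20.01 [ 0.1375 -0.4317  0.229 ] -14.46 [0.5 0.1 0.2] [0.05 0.01 0.05]
```

View pics/z6.png

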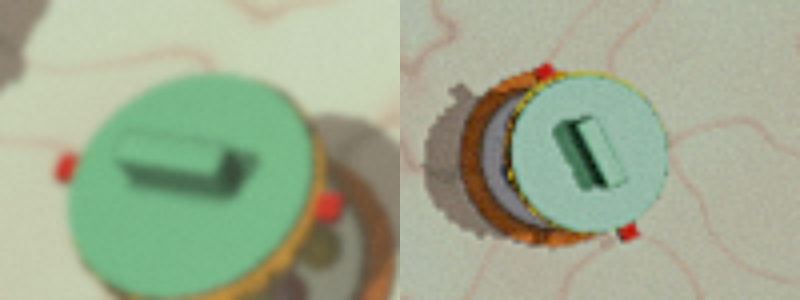

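View pics/scene6.png

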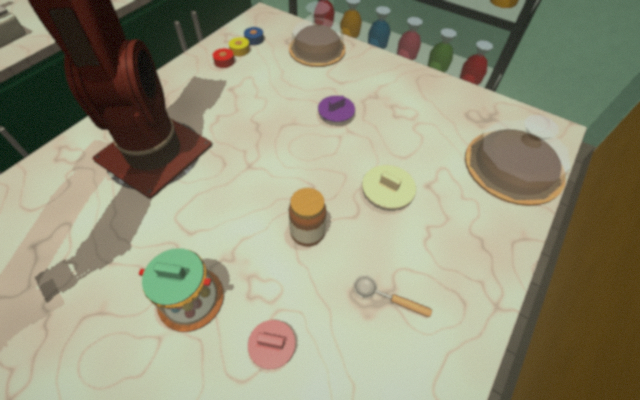

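Both views show the mint lid flat on the collar, with its handle in line with the pips (top crop pips (545,72) and (628,232), handle edge (597,118) to (625,182)). The gripper is well clear and the other objects have not moved.

```bash
python3 - <<'E'
from h import *
print(get_state()["clock"]);ticket.sign_off()
E
```

```text
20.1083
the job is handed in; nothing more can be done
```

The mint lid is on the jar, screwed clockwise to the pips and let go. I handed the job in at about 20 s, within the 38 s limit.

- **Right lid:** mint was the only fit by the sizes given, with a 62 mm plug and 90 mm over the lugs against the 76/106 mm opening.
- **Seating:** it dropped in through the notches and touched the collar at TCP z = 0.130 m, where 0.131 m was expected.
- **Angle:** I felt the stop from about 22.3°, which puts the pips at about 25.3°. The cameras gave 25.8°, a 0.5° disagreement, so I left the lid at 25.5°.
- **Pull test:** a gentle upward pull stopped after about 2.6 mm, close to the 3 mm of slack expected with the lugs under the collar. I then reseated it.
- **Final pictures:** both show the lid flat, the handle in line with the red pips to within a few degrees, and the arm clear. The other objects, including the purple look-alike, were left where they stood.
- **One check disagreed:** before lowering, the two cameras placed the lid's centre 6 mm apart, but their average fell on the mouth. The fit has about 7 mm of clearance, and the lid went in without side load.

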